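# Stand a steel coupon on edge on the mounting-press ram

### The arm

A 6-joint arm with a two-finger parallel gripper is mounted at the origin on the work surface. World frame = base frame: x ahead of the robot, y to its left, z up, the work surface at z = 0. Lengths are in m, angles in rad, forces in N, time in s.
With the tool pointing down it reaches from about 0.25 to 0.725 m from the base axis. Payload 4 kg.
Tool frame: the origin (TCP) lies on the centre line of the jaws, within the pads' length; the fingertips stand 17 mm ahead of it and the grasp point (between the pads) lies 2 mm behind it; z points along the fingers, y is the line along which they close (so a half turn about z gives the same grasp; the last joint's range is limited). The gripper opens to 85 mm and grips with 20 to 120 N. Pads are 22 mm wide; open, the fingers measure 114 mm over their backs; the gripper's body (76 mm by 85 mm) begins 54 mm behind the grasp point. The pads swing forward as they close: fully open they stand 13 mm farther back than shut.
Start: joints at [1.189, 0.241, 0.005, 1.335, 0, 1.571], TCP at [0.186, 0.464, 0.248] pointing down, gripper open.
Joint ranges: [-2.72, 2.72], [-1.05, 1.87], [-1.09, 1.28], [-1.99, 2.15], [-1.42, 1.44], [-3.14, 3.14]. Speed limits (rad/s): [2.79, 2.79, 3.14, 3.14, 3.14, 3.14].

### API

Orientations are given as a unit quaternion [x, y, z, w].
In Python, from workcell import get_obs, imaging, order gives the robot as it stands.
- The arm moves only by the tool apply_moves, never from a script. Its argument "targets" is a list that holds one entry, the list of rows, each a list of 5 numbers: the shift along the world's x, y, z in units of 40 mm (1.0 is 40 mm), then the turn about the world's z in degrees, then the gripper command: -1 is shut, 1 is fully open, values between are in proportion. In form: [[[dx, dy, dz, turn, fingers], ...]]. A call has 1 to 8 rows; each row shifts and turns the commanded pose from where the row before left it; what a row does not reach is not made up. A row lasts 1/12 s, in which the tool goes at most 41.7 mm and 7.16 degrees, less where a joint would pass 70% of its speed; a pose out of reach is approached as far as the arm can. A call is refused whole if a number of a shift passes 1 or a number of a turn 7.16, either way. A call with a gripper value outside its range is refused whole. The fingers move at their own pace and stop on an object; the grip force is fixed at half the most. Time passes only in rows, so rows that do not move let the fingers close. It gives the time, the measured TCP pose, the force, the opening and the grip force at its end, in the units of the state.
- get_obs(): the state, without advancing time (a new reading comes with each control period).
- imaging.camera(name): name is "scene" or "top" or "wrist"; returns (picture, depth): 400x640x3 uint8, blue, green, red; 400x640 float32, m along the optical axis (not along the pixel's ray), 0 where there is no reading.
- imaging.get_calibration(name): a dict with "camera_matrix" (3x3 intrinsics, pixels), "eye" and "rotation" of the camera in the world; the wrist camera has in their place "hand_eye" (4x4, takes a point from camera to tool coordinates, whose origin is the TCP and whose axes are the flange's). Camera axes: x right, y down, z forward; pixel columns grow to the right and rows downward; lengths in m; the calibration is good to about 2 mm. A picture is of the moment at which its call begins: read the wrist's pose just before it. get_calibration takes no time and is no camera call.
- order.job_done(): hands the job in; it is judged then, once.
The state is a dict: "clock": time; "joint_pos": joint angles; "joint_vel": joint speeds; "tau": joint torques, N m; "eef_pos": TCP position; "tool_rot": TCP orientation; "ft_force": force on the tool from outside, world axes, zero at the start; "ft_torque": the same for the moment, N m; "grip_width": finger opening in m; "grasp_force": force on a finger pad.
Only numpy, scipy, OpenCV 4.12 (cv2) and the standard library are available. Lean on these libraries where they do the work, as an engineer would, in place of code of your own. Each camera call takes 0.05 s, during which the arm holds its last target. There are 200 camera calls.

### The job

Load the mounting press for a cross-section: swing its clamp arm about a quarter turn out of the way of the ram, then take the flat steel coupon from the sloped rest and stand it upright on one of its long thin edges in the middle of the ram's round face, so that it stays standing on its own; do not drop it. Leave the clamp arm swung open and do not disturb the jar, the round black mount or the bar slice.

Things in the scene. Friction and masses are not known exactly. Their poses are not given: they have to be found in the camera images.
- press: Head of a metallographic mounting press fixed to the bench: white housing, footprint 220 mm (its x) by 200 mm (its y, from -65 to +135), steel top plate at height 110 mm, black control panel on its +x side, black handwheel on its +y side (reaching to y = 185). Origin at bench height on the vertical axis of the ram; z up. It stands at different places and yaws.
- ram_top (a point): Centre of the ram's flat round upper face: a plain metal cylinder of 50 mm diameter that stands 25 mm proud of the press's top plate, face at height 135 mm. Its axes are those of the press (z up).
- clamp_arm (a joint): Angle of the clamp arm about its vertical pivot, rad. 0: the arm points along the press's -y, knob exactly over the ram. It grows anticlockwise seen from above, so the knob goes towards the press's +x; stops at 0 and 1.9. Dry friction of 0.12 N m holds it where it is left (about 1.2 N at the knob). It starts between 0 and 0.3.
- clamp_pivot (a point): Point on the clamp arm's vertical pivot axis, at ram-face height (135 mm). It is at x = 0, y = +100 mm of the press. Its axes turn with the arm: the knob lies 100 mm along its -y. The pivot hub is 32 mm across with its top at height 161 mm.
- clamp_knob (a point): Centre of the black fluted knob on the free end of the steel clamp arm, 185 mm above the bench: upright, 38 mm in diameter, from 171 to 199 mm high, fixed to the arm (turns only with it). Below it the arm is a bar 24 mm wide, from 147 to 159 mm high, with a round foot reaching down to 141 mm.
- coupon: Plain steel plate 30 mm (its x) by 46 mm (its y) by 12 mm (its z), about 0.13 kg, origin at its centre. Its long thin edges are the 46 by 12 mm faces at x = +15 and -15 mm. At the start it lies on the rest's 45 degree slope: z is the slope's outward normal, x points down the slope, y is level. Its ends (y = +23, -23 mm) stick out some 9 mm either side of the rest, free for the fingers.
- rest: White sloped rest fixed to the bench, different place and yaw each time: foot 85 by 66 by 6 mm, on it a 28 mm wide (y) slope at 45 degrees that faces up and towards its own +x, with a low lip at its lower end (as wide as the slope) that the coupon's lower long edge rests against. Origin at bench height under the middle of the foot; the coupon's centre rests 52 mm above it.
- jar: Small closed jar with a white lid, 52 mm diameter, 62 mm high, origin at the centre of its underside. To be left alone.
- mount: Round black moulded specimen mount with a steel strip in its top face, 40 mm diameter, 22 mm high, origin at the centre of its underside. To be left alone.
- bar_slice: Slice of a round steel bar, 38 mm diameter, 16 mm high, origin at the centre of its underside. To be left alone.
Not all that is in view belongs to the job. What is shaped like the coupon but pink or red is not meant.

How it is judged:
On the way, in this order (a step that is already met when the one before it is completed fails the run):
1. the clamp arm is swung clear of the ram (at least 1.2 rad) while the coupon is still on its rest (value of joint clamp_arm above 1.2 rad and distance of coupon from where it was at the start of the episode below 0.02 m), for 0.2 s.
2. the coupon stands on a long thin edge in the middle of the ram (horizontal distance between coupon and ram_top below 0.009 m and z of coupon in the frame of ram_top between 0.012 and 0.018 m and angle between the x axis of coupon and the z axis of ram_top, either way round below 0.12 rad), for 0.2 s.
At the end, for the whole second after the job is handed in: The clamp arm is open by at least 1.2 rad; the coupon, let go and at rest, stands on one of its two 46 mm long thin edges on the ram's face, upright within 0.1 rad, its centre within 9 mm of the ram's axis (any yaw); jar, mount and bar slice are within 30 mm of where they were (value of joint clamp_arm above 1.2 rad and horizontal distance between coupon and ram_top below 0.009 m and z of coupon in the frame of ram_top between 0.012 and 0.018 m and angle between the x axis of coupon and the z axis of ram_top, either way round below 0.1 rad and linear speed of coupon below 0.02 m/s and contact force between coupon and press above 0.3 N and distance of each of jar, mount, bar_slice from where it was at the start of the episode below 0.03 m); the robot touches nothing.
It fails at once if the jar, the mount or the bar slice is moved by more than 30 mm (distance of any of jar, mount, bar_slice from where it was at the start of the episode above 0.03 m).
It fails at once if the coupon is dropped to the bench (height (world z) of coupon below 0.03 m).
It also fails if it takes over 61 s, if anything falls off the work surface, if the arm or the gripper's body presses on something with over 40 N, if the wrist force passes 120 N, or if a joint passes its speed limit or range.

## Working session

There is one attempt and no reset: what is moved stays moved. The work goes in short steps, Python scripts to look and compute and a tool call to move; the robot and the scene stay as the last step left them, time stands still between calls to the robot, and variables do not carry over. Pictures are saved under pics/ and viewed, at most 10 in all, crops included, and the job is handed in when it is done.

Besides the shell and the picture viewer there is one more tool, called after "Emit:" in YAML: its name, and indented under it one key for each argument. apply_moves: Moves the arm, as the interface text tells. Its arguments: {"type":"object","properties":{"targets":{"type":"array","items":{"type":"array","items":{"type":"array","items":{"type":"number"}}}}},"required":["targets"]}

```bash
mkdir -p pics; ls; cat > h.py <<'E'
import numpy as np, cv2
from workcell import get_obs, imaging, order
from scipy.spatial.transform import Rotation as R
def cam(n):
    o=get_obs(); im,d=imaging.camera(n); c=imaging.get_calibration(n); K=np.array(c["camera_matrix"])
    if n=="wrist":
        T=np.array(c["hand_eye"]); r=R.from_quat(o["tool_rot"]).as_matrix()
        e=np.array(o["eef_pos"])+r@T[:3,3]; Rm=r@T[:3,:3]
    else: e=np.array(c["eye"]); Rm=np.array(c["rotation"])
    return im,d,K,e,Rm
def cloud(d,K,e,Rm):
    v,u=np.mgrid[:d.shape[0],:d.shape[1]]
    p=np.stack([(u-K[0,2])/K[0,0]*d,(v-K[1,2])/K[1,1]*d,d],-1)
    return p@Rm.T+e
E
python3 - <<'E'
from h import *
for n in("scene","top"):
    im,d,K,e,Rm=cam(n); cv2.imwrite(f"pics/{n}0.png",im); np.savez(f"{n}0.npz",im=im,d=d,K=K,e=e,Rm=Rm)
    print(n,e,Rm[:,2],K[0,0],(d>0).mean())
print(get_obs()["clock"],get_obs()["tool_rot"],imaging.get_calibration("wrist")["hand_eye"])
E
```

```text
picsTraceback (most recent call last):
  File "<stdin>", line 4, in <module>
IndexError: too many indices for array: array is 1-dimensional, but 2 were indexed
```

View pics/scene0.png

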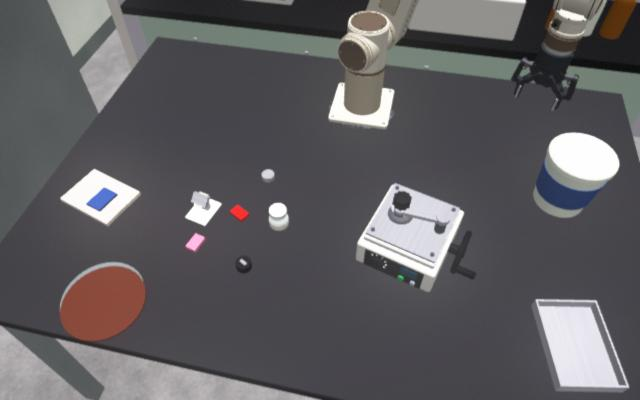

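The scene view shows the press near (410,235), the rest with the coupon near (203,205), the jar (278,215), the mount (243,263) and the slice (268,175). There are also red and pink decoys at (240,212) and (195,242). The calibration's rotation turned out to be 1-D, so it is probably a quaternion.

```bash
sed -i 's/Rm=np.array(c\["rotation"\])/Rm=np.array(c["rotation"]); Rm=R.from_quat(Rm).as_matrix() if Rm.size==4 else R.from_rotvec(Rm).as_matrix() if Rm.size==3 else Rm.reshape(3,3)/' h.py
python3 - <<'E'
from h import *
print(imaging.get_calibration("scene"))
for n in("scene","top"):
    im,d,K,e,Rm=cam(n); cv2.imwrite(f"pics/{n}0.png",im); np.savez(f"{n}0.npz",im=im,d=d,K=K,e=e,Rm=Rm)
    P=cloud(d,K,e,Rm); ok=d>0
    print(n,e,Rm[:,2],K[0,0],ok.mean(),"bench z median",np.median(P[ok][:,2]))
print(get_obs()["clock"],get_obs()["tool_rot"],imaging.get_calibration("wrist"))
E
```

```text
{'camera_matrix': array([[488.47631205,   0.        , 311.61038551],
       [  0.        , 488.47631205, 203.00188425],
       [  0.        ,   0.        ,   1.        ]]), 'eye': array([1.28143757, 0.1381283 , 1.06281052]), 'rotation': array([ 0.58853252,  0.7358848 , -0.26563972, -0.20381013])}
scene [1.28143757 0.1381283  1.06281052] [-0.61263678 -0.1510627  -0.77579394] 488.4763120454322 0.99600390625 bench z median -0.0005477856259890057
top [ 0.40380297 -0.04375657  1.17270715] [ 0.11305054  0.01219353 -0.99351442] 518.5271277111964 0.9959140625 bench z median 0.00038447346654013614
0.15 [ 1.89738782e-01  9.81834272e-01 -7.93512848e-04 -1.63129457e-04] {'camera_matrix': array([[310.08946351,   0.        , 321.63250537],
       [  0.        , 310.08946351, 201.32634489],
       [  0.        ,   0.        ,   1.        ]]), 'hand_eye': array([[ 6.23099927e-05, -9.52323230e-01, -3.05090909e-01,
         7.74751711e-02],
       [ 9.99999985e-01,  1.08030613e-04, -1.32976991e-04,
         9.93020448e-05],
       [ 1.59596235e-04, -3.05090896e-01,  9.52323222e-01,
        -1.25426808e-01],
       [ 0.00000000e+00,  0.00000000e+00,  0.00000000e+00,
         1.00000000e+00]])}
```

View pics/top0.png

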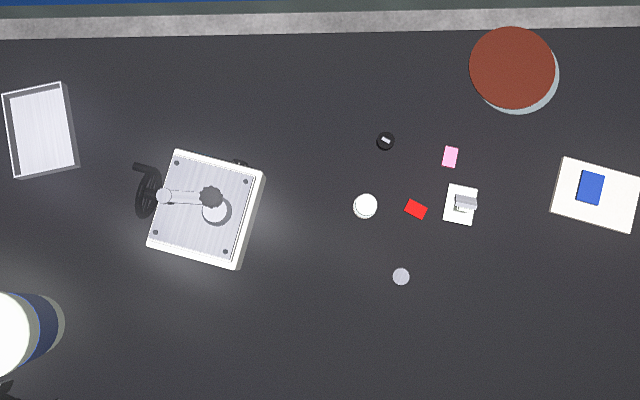

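Top view shows the press at about (205,210), its knob at (210,197), the ram at (215,210) and the hub at (164,196). The rest with the gray coupon is at (461,204). Next to it are the red decoy (416,209), the pink one (450,157) and a blue card on a white pad (590,187). The coupon is the gray steel plate on the white slope.

```bash
python3 - <<'E'
from h import *
tiles=[]
for n,box in(("top",(430,170,500,240)),("scene",(175,180,245,235))):
    f=np.load(n+"0.npz"); im,d,K,e,Rm=[f[k] for k in("im","d","K","e","Rm")]; P=cloud(d,K,e,Rm)
    z=P[...,2]
    near=(P[...,0]>.2)&(P[...,0]<.75)
    press=near&(P[...,1]>.08)&(P[...,1]<.5)
    print(n)
    for nm,lo,hi in(("plate",.104,.116),("ram",.128,.139),("bar",.153,.157),("hub",.158,.166),("knob",.192,.206)):
        m=press&(z>lo)&(z<hi)
        k,l,st,_=cv2.connectedComponentsWithStats(m.astype(np.uint8))
        for i in range(1,k):
            if st[i,4]<15: continue
            q=P[l==i]; r=cv2.minAreaRect(q[:,:2].astype(np.float32)*1000); c=cv2.minEnclosingCircle(q[:,:2].astype(np.float32)*1000)
            print(nm,st[i,4],"z",q[:,2].mean().round(4),"mean",q[:,:2].mean(0).round(4),"rect",np.round(np.r_[r[0],r[1],r[2]],1),"circ",np.round(np.r_[c[0],c[1]],1))
    m=(z>.010)&near&(P[...,1]>-.4)&(P[...,1]<.05)
    k,l,st,_=cv2.connectedComponentsWithStats(m.astype(np.uint8))
    for i in range(1,k):
        if st[i,4]<15: continue
        q=P[l==i]; print("obj",st[i,:],q.mean(0).round(3),"zmax",q[:,2].max().round(3),"x",q[:,0].min().round(3),q[:,0].max().round(3),"y",q[:,1].min().round(3),q[:,1].max().round(3))
    # rest foot by white
    w=(im.min(2)>150)&near&(P[...,1]>-.35)&(P[...,1]<-.1)&(z<.015)
    q=P[w]; 
    if len(q): r=cv2.minAreaRect(q[:,:2].astype(np.float32)*1000); print("white",len(q),np.round(np.r_[r[0],r[1],r[2]],1), cv2.boxPoints(r).round())
    x0,y0,x1,y1=box; tiles.append(cv2.resize(im[y0:y1,x0:x1],(390,390),interpolation=cv2.INTER_CUBIC))
cv2.imwrite("pics/crop1.png",np.hstack(tiles))
E
```

```text
top
plate 5909 z 0.1104 mean [0.5225 0.2061] rect [525.8 207.2 178.6 181.6  74.2] circ [525.9 207.6 124.6]
plate 157 z 0.1107 mean [0.5611 0.3298] rect [560.9 332.1  15.1  75.7  72.8] circ [560.6 331.   37.9]
ram 339 z 0.135 mean [0.5103 0.1714] rect [511.1 172.1  38.2  49.3  14.6] circ [516.  173.3  24.9]
hub 461 z 0.1605 mean [0.5417 0.2434] rect [543.1 239.5  90.4  30.   88.7] circ [538.3 239.5  46.2]
knob 344 z 0.1987 mean [0.5352 0.1693] rect [535.2 169.5  40.1  39.3  67.1] circ [535.6 170.1  21. ]
obj [377 132  18  18 251] [ 0.676 -0.188  0.035] zmax 1.173 x 0.404 0.7 y -0.21 -0.044
obj [441 146  17  22 225] [ 0.637 -0.331  0.028] zmax 1.173 x 0.404 0.666 y -0.352 -0.044
obj [453 193  24  20 367] [ 0.53  -0.352  0.054] zmax 0.071 x 0.51 0.558 y -0.38 -0.33
obj [353 194  24  25 476] [ 0.527 -0.136  0.057] zmax 1.173 x 0.404 0.553 y -0.163 -0.044
obj [404 199  24  21 226] [ 0.521 -0.249  0.033] zmax 1.173 x 0.404 0.546 y -0.28 -0.044
obj [391 268  19  17 238] [ 0.375 -0.214  0.021] zmax 1.173 x 0.358 0.404 y -0.234 -0.044
white 706 [ 513.1 -274.2  218.1  271.6   28.5] [[ 352. -20
[... 623 characters left out ...]
.7  86.4] circ [538.3 170.3  22.1]
obj [261 170  13  11 110] [ 0.379 -0.215  0.015] zmax 0.021 x 0.357 0.398 y -0.235 -0.198
obj [191 192  20  18 254] [ 0.538 -0.353  0.051] zmax 0.069 x 0.512 0.556 y -0.379 -0.33
obj [269 204  20  26 434] [ 0.542 -0.136  0.046] zmax 0.066 x 0.511 0.561 y -0.163 -0.113
obj [230 207  19  13 108] [ 0.528 -0.252  0.012] zmax 0.018 x 0.508 0.548 y -0.277 -0.227
obj [185 234  20  18 123] [ 0.646 -0.335  0.012] zmax 0.018 x 0.619 0.671 y -0.356 -0.316
obj [235 256  17  16 196] [ 0.685 -0.189  0.02 ] zmax 0.026 x 0.663 0.704 y -0.21 -0.171
white 755 [ 5.458e+02 -2.256e+02  4.092e+02  2.494e+02  2.000e-01] [[ 341. -102.]
 [ 342. -351.]
 [ 751. -350.]
 [ 750. -100.]]
```

View pics/crop1.png

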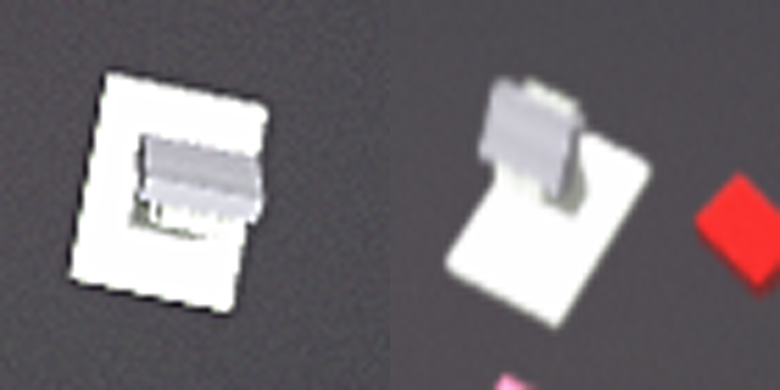

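The press fits at yaw ≈ -16°, with the ram at ≈ (0.517, 0.173), the pivot at ≈ (0.545, 0.269) and the knob at ≈ (0.537, 0.170), so the joint is at about 0.19 rad. The crop confirms the gray steel coupon lying on the white slope. I'll bring the shut fingers behind the knob first.

Emit:
apply_moves:
  targets:
    - [[0.7,-0.64,0,0,-1],[0.7,-0.64,0,0,-1],[0.7,-0.64,0,0,-1],[0.7,-0.64,0,0,-1],[0.7,-0.64,0,0,-1],[0.7,-0.64,0,0,-1],[0.7,-0.64,0,0,-1],[0.7,-0.64,0,0,-1]]

```text
clock: 0.82
eef_pos: [0.4112, 0.2576, 0.2481]
tool_rot: [0.19, 0.982, -0.0, -0.0]
ft_force: [-0.1, -0.4, -0.2]
grip_width: -0.0002
grasp_force: 0.0
```

```bash
python3 - <<'E'
from h import *
for n in("top","scene"):
    f=np.load(n+"0.npz"); im,d,K,e,Rm=[f[k] for k in("im","d","K","e","Rm")]; P=cloud(d,K,e,Rm); z=P[...,2]
    b=(P[...,0]>.45)&(P[...,0]<.62)&(P[...,1]>-.43)&(P[...,1]<-.29)
    m=b&(z>.012); g=im.mean(2)
    print(n,"gray hist",np.histogram(g[m],bins=[0,120,140,160,180,200,220,240,256])[0])
    m2=m&(g<225)&(z>.03); q=P[m2]
    # best plane by RANSAC
    rng=np.random.default_rng(0);best=0
    for _ in range(500):
        a=q[rng.choice(len(q),3,False)]; nn=np.cross(a[1]-a[0],a[2]-a[0]); L=np.linalg.norm(nn)
        if L<1e-6: continue
        nn/=L; nn*=np.sign(nn[2]); 
        if not .5<nn[2]<.9: continue
        i=abs((q-a[0])@nn)<.0015
        if i.sum()>best: best=i.sum();I=i
    s=q[I]; c=s.mean(0); nn=np.linalg.svd(s-c)[2][2]; nn*=np.sign(nn[2])
    print(len(q),best,"c",c.round(4),"n",nn.round(3),"az",np.degrees(np.arctan2(nn[1],nn[0])))
    az=np.arctan2(nn[1],nn[0]); yv=np.array([-np.sin(az),np.cos(az),0]); xv=np.cross(yv,nn)
    a=(s-c)@yv; bb=(s-c)@xv; print("y ext",a.min(),a.max(),"x ext",bb.min(),bb.max())
    cc=c+yv*(a.min()+a.max())/2+xv*(bb.min()+bb.max())/2-nn*.006; print("coupon centre",cc.round(4))
    w=b&(im.min(2)>150)&(z<.012)&(z>.002); r=cv2.minAreaRect(P[w][:,:2].astype(np.float32)*1000); print("foot",w.sum(),np.round(np.r_[r[0],r[1],r[2]],1))
E
```

```text
top gray hist [ 13  12   6  12 144  40  82  59]
243 124 c [ 0.5379 -0.3552  0.0561] n [ 0.738 -0.175  0.652] az -13.379726376641514
y ext -0.02378729869804641 0.0234950445060492 x ext -0.01588850534753132 0.016731355092607172
coupon centre [ 0.5337 -0.3543  0.0519]
foot 727 [ 551.6 -359.4   66.9  122.4   76.8]
scene gray hist [  0  13  23  17  30 135  22  15]
204 87 c [ 0.5385 -0.3578  0.0555] n [ 0.693 -0.116  0.712] az -9.496033839767566
y ext -0.020782756199658112 0.027055135893268255 x ext -0.015950438143333977 0.01598609729896871
coupon centre [ 0.5349 -0.3541  0.0512]
foot 403 [ 550.6 -359.1   68.3  124.3   74.8]
```

Emit:
apply_moves:
  targets:
    - [[0.7,-0.63,0,0,-1],[0.7,-0.63,0,0,-1],[0.68,-0.63,0,0,-1],[0,0,-0.75,0,-1],[0,0,-0.75,0,-1],[0,0,0,0,-1]]

```text
clock: 1.32
eef_pos: [0.4901, 0.1812, 0.1822]
tool_rot: [0.191, 0.982, -0.003, -0.005]
ft_force: [-2.8, -0.5, -0.1]
grip_width: 0.0
grasp_force: 0.0
```

Emit:
apply_moves:
  targets:
    - [[0.2,-0.1,0,0,-1],[0.2,-0.08,0,0,-1],[0.21,-0.06,0,0,-1],[0.21,-0.05,0,0,-1],[0.22,-0.03,0,0,-1],[0.22,-0.01,0,0,-1],[0.43,0.04,0,0,-1],[0.42,0.11,0,0,-1]]

```text
clock: 1.98
eef_pos: [0.5783, 0.1765, 0.1889]
tool_rot: [0.19, 0.982, 0.0, -0.0]
ft_force: [-3.2, 2.1, 1.0]
grip_width: -0.0002
grasp_force: 1.5
```

Emit:
apply_moves:
  targets:
    - [[0.4,0.18,0,0,-1],[0.36,0.25,0,0,-1],[0.31,0.31,0,0,-1],[0.25,0.36,0,0,-1],[0.05,0.1,0,0,-1],[0,0,0,0,-1]]

```text
clock: 2.48
eef_pos: [0.6339, 0.2251, 0.188]
tool_rot: [0.189, 0.982, -0.0, 0.001]
ft_force: [-0.6, 0.1, -0.2]
grip_width: 0.0
grasp_force: 0.0
```

```bash
python3 - <<'E'
from h import *
im,d,K,e,Rm=cam("top"); cv2.imwrite("pics/top1.png",im[130:290,110:330].repeat(3,0).repeat(3,1)); P=cloud(d,K,e,Rm);z=P[...,2]
piv=np.array([.545,.269]); 
m=(z>.153)&(z<.166)&(np.hypot(P[...,0]-piv[0],P[...,1]-piv[1])<.08)
r=cv2.minAreaRect(P[m][:,:2].astype(np.float32)*1000);print(m.sum(),r)
m=(z>.108)&(z<.112)&(abs(P[...,0]-.525)<.13)&(abs(P[...,1]-.207)<.13)
m=(z>.131)&(z<.139)&(np.hypot(P[...,0]-.517,P[...,1]-.173)<.04); c=cv2.minEnclosingCircle(P[m][:,:2].astype(np.float32)*1000); print("ram",m.sum(),c,P[m].mean(0))
print(get_obs()["eef_pos"])
E
```

```text
81 ((610.4288940429688, 252.2974395751953), (35.217796325683594, 14.919145584106445), 23.349220275878906)
ram 455 ((515.7611694335938, 173.4342803955078), 25.284339904785156) [0.51609294 0.17339427 0.13518261]
[0.63330812 0.22446983 0.18815357]
```

View pics/top1.png

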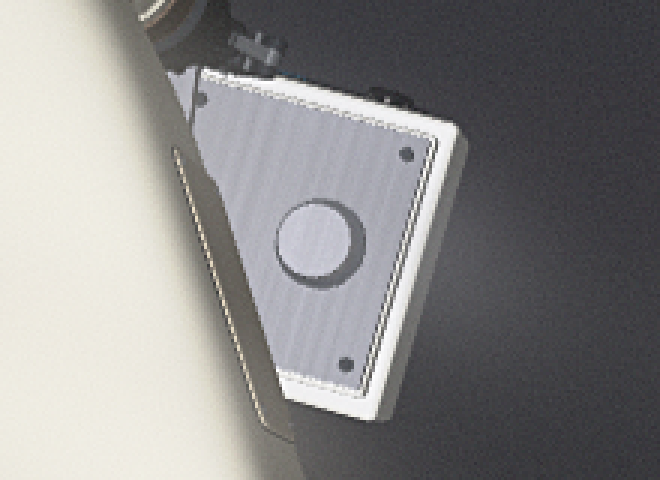

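The picture shows the ram fully uncovered (picture centre ≈ (315,240)). Its centre is (0.516, 0.173, 0.135), which agrees with the given height. The arm is swung to about 1.59 rad. Next I go to the coupon.

Emit:
apply_moves:
  targets:
    - [[0,0,0.95,0,-1],[0,0,0.95,0,-1],[-0.17,-0.95,0,0,1],[-0.17,-0.95,0,0,1],[-0.17,-0.95,0,0,1],[-0.17,-0.95,0,0,1],[-0.17,-0.95,0,0,1],[-0.17,-0.95,0,0,1]]

```text
clock: 3.2
eef_pos: [0.5907, -0.006, 0.2651]
tool_rot: [0.19, 0.982, -0.0, 0.001]
ft_force: [0.2, -0.1, 0.2]
grip_width: 0.0724
grasp_force: 0.0
```

Emit:
apply_moves:
  targets:
    - [[-0.17,-0.95,0,4.2,1],[-0.17,-0.95,0,4.2,1],[-0.17,-0.95,-0.2,0,1],[-0.17,-0.95,-0.2,0,1],[-0.17,-0.95,-0.2,0,1],[-0.17,-0.95,-0.2,0,1],[-0.17,-0.95,-0.2,0,1],[-0.17,-0.95,-0.2,0,1]]

```text
clock: 3.87
eef_pos: [0.536, -0.3099, 0.2169]
tool_rot: [0.118, 0.993, -0.001, 0.001]
ft_force: [-0.0, 0.5, -0.2]
grip_width: 0.0852
grasp_force: 0.0
```

Emit:
apply_moves:
  targets:
    - [[0,0,0,0,1],[0,0,0,0,1]]

```text
clock: 4.03
eef_pos: [0.5355, -0.3102, 0.2158]
tool_rot: [0.12, 0.993, 0.0, -0.0]
ft_force: [0.5, 0.9, 0.3]
grip_width: 0.0856
grasp_force: 0.0
```

```bash
cat > wl.py <<'E'
from h import *
import sys
o=get_obs(); print(o["clock"],o["eef_pos"],o["tool_rot"],o["grip_width"],np.round(o["joint_pos"],2))
n=sys.argv[1]
im,d,K,e,Rm=cam("wrist"); cv2.imwrite(f"pics/{n}.png",im); np.savez(n+".npz",im=im,d=d,K=K,e=e,Rm=Rm)
E
python3 wl.py w1; python3 - <<'E'
from h import *
f=np.load("w1.npz"); im,d,K,e,Rm=[f[k] for k in("im","d","K","e","Rm")]; P=cloud(d,K,e,Rm); z=P[...,2]
b=(np.hypot(P[...,0]-.534,P[...,1]+.354)<.05)&(z>.03)&(z<.08); q=P[b]; rng=np.random.default_rng(0);best=0
for _ in range(500):
    a=q[rng.choice(len(q),3,False)]; nn=np.cross(a[1]-a[0],a[2]-a[0]); L=np.linalg.norm(nn)
    if L<1e-6: continue
    nn/=L; nn*=np.sign(nn[2])
    if not .5<nn[2]<.9: continue
    i=abs((q-a[0])@nn)<.0015
    if i.sum()>best: best=i.sum();I=i
s=q[I]; c=s.mean(0); nn=np.linalg.svd(s-c,full_matrices=False)[2][2]; nn*=np.sign(nn[2])
az=np.arctan2(nn[1],nn[0]); yv=np.array([-np.sin(az),np.cos(az),0]); xv=np.cross(yv,nn); a=(s-c)@yv; bb=(s-c)@xv
cc=c+yv*(a.min()+a.max())/2+xv*(bb.min()+bb.max())/2-nn*.006
print(len(q),best,nn,np.degrees(az),a.min(),a.max(),bb.min(),bb.max(),cc)
E
```

```text
4.0333 [ 0.53546716 -0.3101841   0.21584942] [ 1.19886611e-01  9.92787465e-01  4.24443656e-05 -4.98898448e-04] 0.0855731567157112 [-0.52  0.49  0.29  1.37 -0.   -0.28]
1527 773 [-0.58439316  0.13049152  0.80090986] 167.41268351106422 -0.022521982003123095 0.02282404192735886 -0.009381642169033496 0.011847864149113482 [ 0.52542708 -0.35362825  0.05571388]
```

View pics/w1.png

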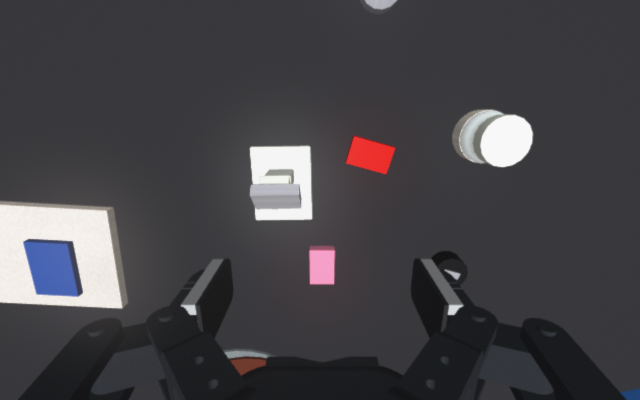

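The wrist view shows the gray coupon on its white rest at (275,195), the red decoy at (370,155), the pink at (322,265), the jar at (495,138) and the mount at (450,267). The coupon's y extent (45 mm) and azimuth (≈ -13°) agree with the fixed views. I'll descend over its centre (0.534, -0.354).

Emit:
apply_moves:
  targets:
    - [[-0.02,-0.55,-0.5,0,1],[-0.02,-0.55,-0.5,0,1],[0,0,-0.7,0,1],[0,0,-0.7,0,1],[0,0,-0.7,0,1],[0,0,-0.6,0,1],[0,0,-0.3,0,1],[0,0,0,0,1]]

```text
clock: 4.75
eef_pos: [0.5344, -0.349, 0.0535]
tool_rot: [0.116, 0.993, 0.001, -0.003]
ft_force: [-0.4, 0.8, 0.6]
grip_width: 0.0852
grasp_force: 0.0
```

```bash
python3 wl.py w2; python3 - <<'E'
import cv2; im=cv2.imread("pics/w2.png"); cv2.imwrite("pics/w2c.png",cv2.resize(im[150:400,120:520],None,fx=1.9,fy=1.9))
E
```

```text
4.75 [ 0.53438339 -0.34897973  0.05350396] [ 0.11632745  0.99320636  0.0013564  -0.00268602] 0.08518074394402306 [-0.58  0.65  0.12  1.05  0.   -0.35]
```

View pics/w2c.png

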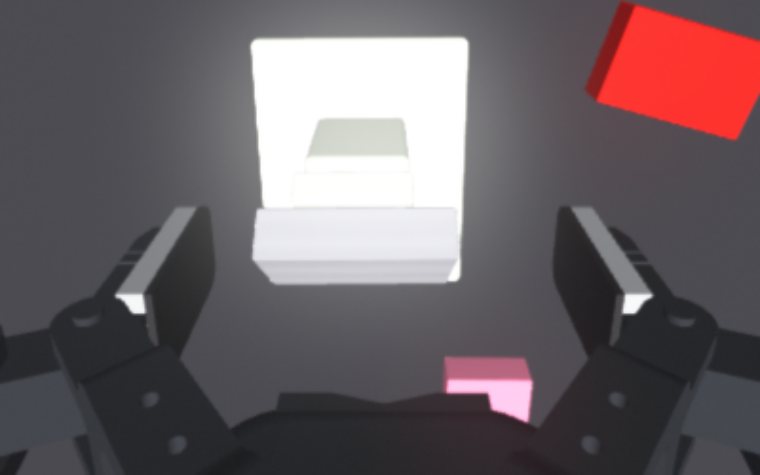

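The crop shows the coupon between the open fingers (pads at x≈213 and 555, coupon centred at ≈357), so a few mm towards -y is still to go. I correct that and close.

Emit:
apply_moves:
  targets:
    - [[0,-0.05,0,0,1],[0,0,0,0,1],[0,0,0,0,-0.1],[0,0,0,0,-0.1],[0,0,0,0,-0.1],[0,0,0,0,-0.1],[0,0,0,0,-0.1],[0,0,0,0,-0.1]]

```text
clock: 5.47
eef_pos: [0.5362, -0.3543, 0.0577]
tool_rot: [0.117, 0.993, -0.001, 0.001]
ft_force: [-1.4, 0.1, 5.9]
grip_width: 0.0446
grasp_force: 61.9
```

```bash
python3 wl.py w3; python3 - <<'E'
from h import *
f=np.load("w3.npz"); im=f["im"]; cv2.imwrite("pics/w3c.png",cv2.resize(im[150:400,170:470],None,fx=2.3,fy=2.3))
o=get_obs(); print(o["ft_force"],o["grasp_force"])
E
```

```text
5.4667 [ 0.53623732 -0.35434038  0.05766969] [ 1.17486341e-01  9.93073938e-01 -7.18250339e-04  7.73408073e-04] 0.0446102889733113 [-0.58  0.65  0.13  1.05 -0.   -0.35]
[-1.89627599 -0.40036608  6.01391154] 61.86241865158081
```

View pics/w3c.png

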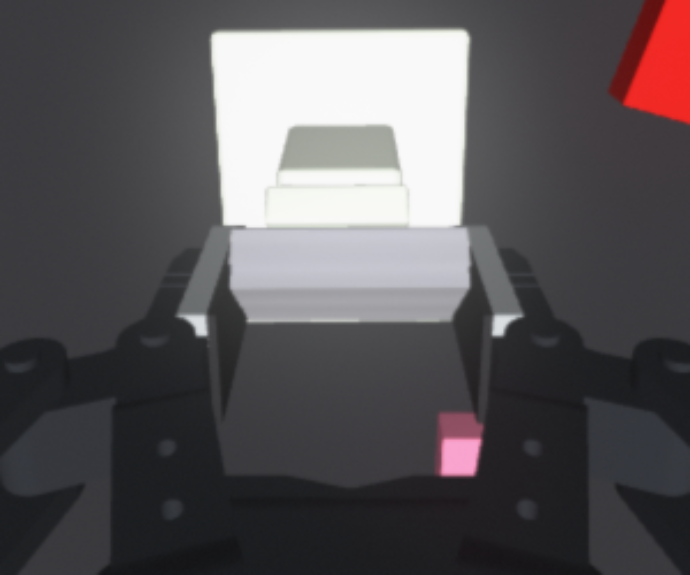

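The coupon is firmly gripped across its ends (62 N). The tool can't tilt, so I'll lift the coupon and carry it to the -x side of the ram. There I'll push its lower edge against the ram's side to turn it upright within the grip.

Emit:
apply_moves:
  targets:
    - [[0,0,0.4,0,-0.3],[0,0,0.6,0,-0.3],[0,0,1,0,-0.3],[0,0,1,0,-0.3],[0,0,1,0,-0.3],[0,0,1,0,-0.3],[0,0.6,0,0,-0.3],[0,0.9,0,0,-0.3]]

```text
clock: 6.18
eef_pos: [0.5374, -0.2967, 0.2597]
tool_rot: [0.12, 0.993, -0.002, 0.004]
ft_force: [0.3, 0.8, -2.2]
grip_width: 0.0449
grasp_force: 61.5
```

Emit:
apply_moves:
  targets:
    - [[-0.15,0.95,0,0,-0.3],[-0.15,0.95,0,0,-0.3],[-0.15,0.95,0,0,-0.3],[-0.15,0.95,0,0,-0.3],[-0.15,0.95,0,0,-0.3],[-0.15,0.95,0,0,-0.3],[-0.15,0.95,0,0,-0.3],[-0.15,0.95,0,0,-0.3]]

```text
clock: 6.85
eef_pos: [0.4869, 0.0121, 0.256]
tool_rot: [0.118, 0.993, 0.0, -0.0]
ft_force: [0.6, 0.5, -1.5]
grip_width: 0.0449
grasp_force: 61.5
```

Emit:
apply_moves:
  targets:
    - [[-0.15,0.95,0,0,-0.3],[-0.15,0.95,0,0,-0.3],[-0.15,0.9,0,0,-0.3],[-0.15,0.7,0,0,-0.3],[0,0.4,0,0,-0.3],[0,0,0,0,-0.3],[0,0,0,0,-0.3]]

```text
clock: 7.43
eef_pos: [0.4634, 0.167, 0.2558]
tool_rot: [0.116, 0.993, -0.0, -0.0]
ft_force: [0.3, -1.3, -0.7]
grip_width: 0.0445
grasp_force: 61.6
```

```bash
cat > hp.py <<'E'
from h import *
import sys
# coupon in hand: profile in (u,w) relative to TCP
o=get_obs(); r=R.from_quat(o["tool_rot"]).as_matrix(); t=np.array(o["eef_pos"]); print(o["clock"],t.round(4),np.round(o["ft_force"],1),round(o["grasp_force"],1),round(o["grip_width"],4))
yv=r[:,1]*np.sign(r[1,1]); u=np.cross(yv,[0,0,1]); print("u az",np.degrees(np.arctan2(u[1],u[0])).round(2))
im,d,K,e,Rm=cam("wrist"); P=cloud(d,K,e,Rm)-t
U=P@u; Y=P@yv; W=P[...,2]
m=(abs(Y)<.015)&(abs(U)<.03)&(W>-.03)&(W<.02)&(d>0)
for w0 in np.arange(-.03,.02,.002):
    k=m&(W>=w0)&(W<w0+.002)
    if k.sum()>5: print("w %.0f mm: n %d u med %.1f min %.1f max %.1f"%((w0+.001)*1e3,k.sum(),np.median(U[k])*1e3,U[k].min()*1e3,U[k].max()*1e3))
k=(abs(U)<.03)&(abs(Y)<.024)&(W>-.03)&(W<.02)&(d>0); pk=np.c_[Y[k],U[k],W[k]]; print("y ext",np.percentile(pk[:,0],[1,99]))
if len(sys.argv)>1: cv2.imwrite(f"pics/{sys.argv[1]}.png",cv2.resize(im[150:400,170:470],None,fx=2.3,fy=2.3))
E
python3 hp.py
```

```text
7.4333 [0.4634 0.167  0.2558] [ 0.3 -1.3 -0.7] 61.6 0.0445
u az -13.34
w -11 mm: n 44 u med 12.0 min 11.7 max 13.3
w -9 mm: n 69 u med 10.5 min 9.9 max 11.7
w -7 mm: n 71 u med 8.6 min 7.5 max 9.8
w -5 mm: n 79 u med 6.8 min 5.6 max 8.0
w -3 mm: n 85 u med 4.9 min 3.4 max 5.9
w -1 mm: n 84 u med 2.5 min -14.9 max 3.8
w 1 mm: n 358 u med -14.3 min -15.8 max 2.0
w 3 mm: n 514 u med -13.0 min -16.3 max 0.2
w 5 mm: n 536 u med -11.0 min -14.5 max -2.1
w 7 mm: n 569 u med -8.9 min -12.3 max -3.9
w 9 mm: n 286 u med -7.7 min -10.1 max -6.1
y ext [-0.023229    0.02316171]
```

Emit:
apply_moves:
  targets:
    - [[0.15,0.44,0,0,-0.3],[0,0,-0.6,0,-0.3],[0,0,-0.9,0,-0.3],[0,0,-0.8,0,-0.3],[0,0,-0.5,0,-0.3],[0,0,-0.25,0,-0.3],[0,0,0,0,-0.3],[0,0,0,0,-0.3]]

```text
clock: 8.15
eef_pos: [0.4705, 0.1833, 0.1348]
tool_rot: [0.118, 0.993, 0.0, 0.0]
ft_force: [0.5, 1.0, -0.9]
grip_width: 0.0446
grasp_force: 61.8
```

Emit:
apply_moves:
  targets:
    - [[0.1,-0.02,-0.03,0,-0.3],[0.1,-0.02,-0.03,0,-0.3],[0.05,-0.01,0,0,-0.3],[0.05,-0.01,0,0,-0.3],[0.04,-0.01,0.03,0,-0.3],[0.04,-0.01,0.03,0,-0.3],[0,0,0,0,-0.3]]

```text
clock: 8.73
eef_pos: [0.481, 0.182, 0.1331]
tool_rot: [0.116, 0.993, 0.001, -0.005]
ft_force: [-8.3, 4.9, -1.9]
grip_width: 0.0448
grasp_force: 62.2
```

```bash
python3 hp.py
```

```text
8.7333 [0.481  0.182  0.1331] [-8.3  4.9 -1.9] 62.2 0.0448
u az -13.37
w -25 mm: n 336 u med -17.3 min -29.9 max -3.3
w -23 mm: n 2375 u med -17.4 min -30.0 max -3.8
w -21 mm: n 25 u med -19.4 min -28.0 max -6.0
w -17 mm: n 19 u med 17.1 min 16.1 max 18.5
w -15 mm: n 33 u med 16.1 min 14.8 max 18.6
w -13 mm: n 60 u med 15.5 min 13.0 max 18.3
w -11 mm: n 180 u med 13.4 min 11.0 max 18.1
w -9 mm: n 189 u med 13.2 min 9.2 max 18.3
w -7 mm: n 216 u med 13.0 min 7.4 max 18.3
w -5 mm: n 215 u med 13.0 min 5.5 max 19.3
w -3 mm: n 229 u med 13.1 min 3.2 max 18.6
w -1 mm: n 244 u med 13.1 min -14.8 max 29.3
w 1 mm: n 1709 u med 19.4 min -15.7 max 30.0
w 3 mm: n 951 u med -0.7 min -16.1 max 30.0
w 5 mm: n 546 u med -11.1 min -14.9 max -2.0
w 7 mm: n 574 u med -9.0 min -12.6 max -3.8
w 9 mm: n 314 u med -7.8 min -10.8 max -5.9
y ext [-0.02338049  0.02331784]
```

Emit:
apply_moves:
  targets:
    - [[0.05,-0.01,0.04,0,-0.3],[0.05,-0.01,0.04,0,-0.3],[0.05,-0.01,0.04,0,-0.3],[0,0,0,0,-0.3]]

```text
clock: 9.12
eef_pos: [0.4814, 0.1814, 0.1348]
tool_rot: [0.115, 0.993, 0.001, -0.012]
ft_force: [-17.4, 9.0, -8.7]
grip_width: 0.0444
grasp_force: 63.7
```

```bash
python3 hp.py | grep -v "w -[12]"
```

```text
9.1167 [0.4814 0.1814 0.1348] [-17.4   9.   -8.7] 63.7 0.0444
u az -13.26
w -9 mm: n 203 u med 12.4 min 9.0 max 17.7
w -7 mm: n 197 u med 12.5 min 7.2 max 17.2
w -5 mm: n 222 u med 12.4 min 5.0 max 17.5
w -3 mm: n 227 u med 12.5 min 3.2 max 18.0
w 1 mm: n 1178 u med 19.2 min -15.7 max 30.0
w 3 mm: n 527 u med -13.3 min -16.0 max 29.6
w 5 mm: n 540 u med -11.2 min -14.4 max -2.0
w 7 mm: n 582 u med -9.1 min -13.0 max -3.7
w 9 mm: n 339 u med -7.7 min -10.0 max -5.8
y ext [-0.02334923  0.02329986]
```

Emit:
apply_moves:
  targets:
    - [[0.08,-0.02,0.06,0,-0.3],[0.08,-0.02,0.06,0,-0.3],[0,0,0,0,-0.3]]

```text
clock: 9.42
eef_pos: [0.4818, 0.1806, 0.1368]
tool_rot: [0.115, 0.993, 0.001, -0.019]
ft_force: [-28.0, 14.4, -11.1]
grip_width: 0.0444
grasp_force: 65.5
```

Emit:
apply_moves:
  targets:
    - [[0.08,-0.02,0.06,0,-0.3],[0,0,0,0,-0.3]]

```text
clock: 9.58
eef_pos: [0.4826, 0.18, 0.1385]
tool_rot: [0.114, 0.993, 0.0, -0.021]
ft_force: [-32.3, 13.8, -7.9]
grip_width: 0.0447
grasp_force: 65.4
```

```bash
python3 hp.py | grep -v "w -[12]"
```

```text
9.5833 [0.4826 0.18   0.1385] [-32.3  13.8  -7.9] 65.4 0.0447
u az -13.11
w -9 mm: n 185 u med 11.0 min 7.6 max 15.6
w -7 mm: n 199 u med 11.0 min 5.9 max 15.6
w -5 mm: n 732 u med 18.1 min 4.2 max 30.0
w -3 mm: n 1451 u med 20.2 min 2.6 max 30.0
w 1 mm: n 154 u med -14.7 min -16.0 max 0.9
w 3 mm: n 526 u med -14.2 min -16.5 max -0.8
w 5 mm: n 532 u med -12.0 min -15.9 max -2.3
w 7 mm: n 597 u med -9.6 min -13.6 max -4.0
w 9 mm: n 407 u med -7.8 min -10.9 max -5.6
w 11 mm: n 6 u med -7.7 min -8.5 max -7.7
y ext [-0.0232891   0.02328556]
```

Emit:
apply_moves:
  targets:
    - [[0.1,-0.03,0.05,0,-0.3],[0.1,-0.03,0.05,0,-0.3],[0,0,0,0,-0.3]]

```text
clock: 9.88
eef_pos: [0.4886, 0.1784, 0.1413]
tool_rot: [0.114, 0.993, 0.001, -0.024]
ft_force: [-35.6, 16.2, -14.0]
grip_width: 0.0445
grasp_force: 64.2
```

```bash
python3 hp.py w4 | grep -v "w -[12]"
```

```text
9.8833 [0.4886 0.1784 0.1413] [-35.6  16.2 -14. ] 64.2 0.0445
u az -13.06
w -9 mm: n 166 u med 5.3 min 2.0 max 28.2
w -7 mm: n 2181 u med 17.0 min 3.8 max 30.0
w -5 mm: n 438 u med 18.3 min 4.2 max 30.0
w 1 mm: n 21 u med -4.1 min -4.2 max -3.7
w 3 mm: n 79 u med -4.8 min -19.1 max -4.2
w 5 mm: n 480 u med -17.5 min -19.4 max -13.5
w 7 mm: n 633 u med -14.7 min -19.0 max -8.7
w 9 mm: n 694 u med -11.3 min -17.2 max -8.0
w 11 mm: n 121 u med -9.9 min -13.1 max -8.9
y ext [-0.02303117  0.02318882]
```

View pics/w4.png

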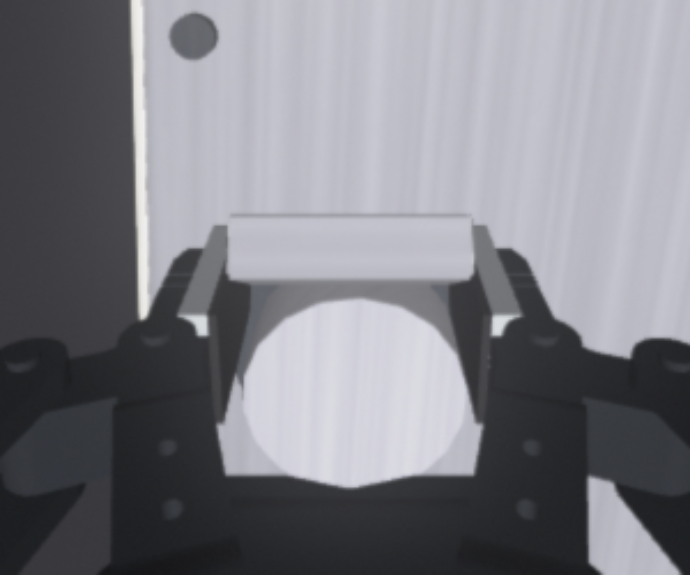

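The crop shows the coupon turning: its top long edge is now nearly level at (350,245), and the ram is in front of it at (355,390). I keep pushing forward and up.

Emit:
apply_moves:
  targets:
    - [[0.08,-0.02,0.06,0,-0.3],[0.06,-0.02,0.06,0,-0.3],[0,0,0,0,-0.3]]

```text
clock: 10.18
eef_pos: [0.4941, 0.1758, 0.1462]
tool_rot: [0.114, 0.993, -0.001, -0.024]
ft_force: [-36.6, 13.3, -8.4]
grip_width: 0.0443
grasp_force: 64.5
```

```bash
python3 hp.py | grep -v "w -[12]"
```

```text
10.1833 [0.4941 0.1758 0.1462] [-36.6  13.3  -8.4] 64.5 0.0443
u az -13.07
w -9 mm: n 22 u med 11.8 min 0.9 max 21.8
w -7 mm: n 38 u med -16.8 min -17.0 max -16.4
w -5 mm: n 26 u med -17.2 min -17.5 max -17.0
w 1 mm: n 32 u med -19.4 min -19.7 max -18.9
w 3 mm: n 36 u med -19.9 min -20.4 max -19.7
w 5 mm: n 12 u med -20.7 min -20.9 max -20.3
w 7 mm: n 456 u med -19.9 min -21.7 max -13.0
w 9 mm: n 1007 u med -16.2 min -21.7 max -9.8
w 11 mm: n 588 u med -12.1 min -17.0 max -10.0
w 13 mm: n 6 u med -11.7 min -12.3 max -10.9
y ext [-0.02241618  0.02299433]
```

It's at about 20° now, but it has slid back in the pads by roughly 10 mm. I'll back off, lift, and measure it unloaded. Pressing it down on the ram face should square the edge.

Emit:
apply_moves:
  targets:
    - [[-0.2,0.05,0,0,-0.3],[-0.3,0.07,0,0,-0.3],[-0.1,0.02,0.4,0,-0.3],[0,0,0.6,0,-0.3],[0,0,0,0,-0.3],[0,0,0,0,-0.3]]

```text
clock: 10.73
eef_pos: [0.492, 0.1794, 0.1971]
tool_rot: [0.117, 0.993, 0.001, 0.002]
ft_force: [0.5, -0.0, -1.5]
grip_width: 0.044
grasp_force: 63.7
```

```bash
python3 hp.py
```

```text
10.7333 [0.492  0.1794 0.1971] [ 0.5 -0.  -1.5] 63.7 0.044
u az -13.46
w 5 mm: n 284 u med -21.0 min -22.2 max -17.4
w 7 mm: n 801 u med -18.3 min -22.3 max -12.4
w 9 mm: n 791 u med -14.3 min -20.4 max -10.4
w 11 mm: n 141 u med -12.6 min -15.9 max -11.2
y ext [-0.0231086   0.02303903]
```

Emit:
apply_moves:
  targets:
    - [[0.35,-0.09,0,0,-0.3],[0.34,-0.08,0,0,-0.3],[0,0,-0.5,0,-0.3],[0,0,-0.35,0,-0.3],[0,0,0,0,-0.3],[0,0,0,0,-0.3]]

```text
clock: 11.28
eef_pos: [0.5169, 0.1714, 0.1596]
tool_rot: [0.118, 0.993, -0.001, -0.002]
ft_force: [-0.7, -0.7, -0.8]
grip_width: 0.044
grasp_force: 63.8
```

Emit:
apply_moves:
  targets:
    - [[0,0,-0.05,0,-0.3],[0,0,-0.05,0,-0.3],[0,0,-0.05,0,-0.3],[0,0,0,0,-0.3]]

```text
clock: 11.62
eef_pos: [0.5183, 0.1722, 0.1565]
tool_rot: [0.117, 0.993, 0.0, 0.001]
ft_force: [-1.4, -0.5, 2.8]
grip_width: 0.0445
grasp_force: 64.1
```

```bash
python3 hp.py
```

```text
11.6167 [0.5183 0.1722 0.1565] [-1.4 -0.5  2.8] 64.1 0.0445
u az -13.47
w -29 mm: n 64 u med -24.8 min -26.4 max -21.1
w -27 mm: n 70 u med -25.0 min -26.3 max -21.3
w -25 mm: n 75 u med -24.7 min -26.3 max -21.0
w -23 mm: n 926 u med -11.2 min -26.7 max 23.7
w -21 mm: n 1979 u med -11.6 min -26.4 max 23.4
w 5 mm: n 263 u med -21.1 min -22.1 max -17.3
w 7 mm: n 801 u med -18.5 min -22.4 max -13.4
w 9 mm: n 818 u med -14.2 min -20.1 max -10.3
w 11 mm: n 166 u med -12.3 min -15.2 max -11.2
y ext [-0.02261859  0.02247869]
```

Emit:
apply_moves:
  targets:
    - [[0.04,-0.01,-0.08,0,-0.3],[0.04,-0.01,-0.08,0,-0.3],[0.04,-0.01,-0.08,0,-0.3],[0,0,0,0,-0.3]]

```text
clock: 12.0
eef_pos: [0.5246, 0.1716, 0.153]
tool_rot: [0.117, 0.993, 0.002, 0.004]
ft_force: [-9.2, -2.3, 33.0]
grip_width: 0.0441
grasp_force: 63.0
```

```bash
python3 hp.py | grep -v "w -[2]"
```

```text
12.0 [0.5246 0.1716 0.153 ] [-9.2 -2.3 33. ] 63.0 0.0441
u az -13.45
w -19 mm: n 1530 u med -18.9 min -30.0 max 17.3
w -17 mm: n 942 u med -19.0 min -30.0 max 16.6
w -15 mm: n 33 u med -15.3 min -15.5 max -15.0
w -13 mm: n 43 u med -15.8 min -16.3 max -15.5
w -11 mm: n 51 u med -16.4 min -16.7 max -16.0
w -9 mm: n 27 u med -17.0 min -17.2 max -16.7
w -7 mm: n 48 u med -17.4 min -18.0 max -17.2
w -5 mm: n 57 u med -18.1 min -18.5 max -17.6
w -3 mm: n 48 u med -18.6 min -18.9 max -18.1
w -1 mm: n 44 u med -19.3 min -19.8 max -18.8
w 1 mm: n 55 u med -19.7 min -20.1 max -19.3
w 3 mm: n 61 u med -20.3 min -20.7 max -19.9
w 5 mm: n 65 u med -20.9 min -21.3 max -20.5
w 7 mm: n 63 u med -21.4 min -21.8 max -21.0
w 9 mm: n 176 u med -21.6 min -22.5 max -16.8
w 11 mm: n 1079 u med -18.8 min -22.7 max -9.9
w 13 mm: n 873 u med -13.7 min -20.5 max -10.2
w 15 mm: n 20 u med -12.5 min -14.1 max -11.5
y ext [-0.02266674  0.02233768]
```

Emit:
apply_moves:
  targets:
    - [[0.05,-0.01,-0.06,0,-0.3],[0.05,-0.01,-0.06,0,-0.3],[0.04,-0.01,-0.04,0,-0.3],[0,0,0,0,-0.3]]

```text
clock: 12.38
eef_pos: [0.5287, 0.1711, 0.1495]
tool_rot: [0.117, 0.993, 0.003, 0.003]
ft_force: [-18.6, -2.3, 50.0]
grip_width: 0.0437
grasp_force: 64.2
```

```bash
python3 hp.py | grep -v "w -[2]"
```

```text
12.3833 [0.5287 0.1711 0.1495] [-18.6  -2.3  50. ] 64.2 0.0437
u az -13.46
w -17 mm: n 19 u med -21.9 min -28.7 max 13.5
w -15 mm: n 1436 u med -23.1 min -30.0 max 13.3
w -13 mm: n 256 u med -21.8 min -30.0 max 11.3
w -11 mm: n 84 u med -19.1 min -19.7 max -18.6
w -9 mm: n 67 u med -19.2 min -19.7 max -18.7
w -7 mm: n 98 u med -19.5 min -20.1 max -18.8
w -5 mm: n 76 u med -19.8 min -20.3 max -19.1
w -3 mm: n 95 u med -19.9 min -20.7 max -19.4
w -1 mm: n 87 u med -20.2 min -20.7 max -19.7
w 1 mm: n 93 u med -20.5 min -20.9 max -19.8
w 3 mm: n 104 u med -20.8 min -21.4 max -20.2
w 5 mm: n 115 u med -20.9 min -21.5 max -20.4
w 7 mm: n 103 u med -21.2 min -21.7 max -20.5
w 9 mm: n 122 u med -21.5 min -22.1 max -20.9
w 11 mm: n 117 u med -21.7 min -22.2 max -21.1
w 13 mm: n 171 u med -21.9 min -22.6 max -12.9
w 15 mm: n 1642 u med -17.5 min -22.6 max -9.9
w 17 mm: n 464 u med -13.4 min -22.7 max -10.3
y ext [-0.02257847  0.02238064]
```

Emit:
apply_moves:
  targets:
    - [[-0.05,0.01,0.1,0,-0.3],[-0.04,0.01,0.1,0,-0.3],[0,0,0,0,-0.3],[0,0,0,0,-0.3]]

```text
clock: 12.77
eef_pos: [0.5263, 0.1711, 0.1502]
tool_rot: [0.117, 0.993, 0.001, 0.002]
ft_force: [-2.1, -1.0, 16.8]
grip_width: 0.0434
grasp_force: 66.8
```

Emit:
apply_moves:
  targets:
    - [[0,0,0.06,0,-0.3],[0,0,0,0,-0.3],[0,0,0,0,-0.3]]

```text
clock: 13.02
eef_pos: [0.5258, 0.1708, 0.1503]
tool_rot: [0.117, 0.993, 0.001, 0.001]
ft_force: [1.0, -0.1, 7.7]
grip_width: 0.0432
grasp_force: 63.2
```

```bash
python3 hp.py w5| grep -v "w -[2]"
```

```text
13.0167 [0.5258 0.1708 0.1503] [ 1.  -0.1  7.7] 63.2 0.0432
u az -13.47
w -19 mm: n 13 u med -29.2 min -29.8 max -28.0
w -17 mm: n 469 u med -22.5 min -29.9 max 15.8
w -15 mm: n 1542 u med -21.4 min -30.0 max 15.6
w -13 mm: n 76 u med -18.5 min -28.1 max 11.4
w -11 mm: n 66 u med -18.8 min -19.3 max -18.2
w -9 mm: n 66 u med -19.1 min -19.7 max -18.7
w -7 mm: n 88 u med -19.4 min -20.0 max -18.7
w -5 mm: n 66 u med -19.7 min -20.4 max -19.3
w -3 mm: n 86 u med -20.1 min -20.5 max -19.5
w -1 mm: n 89 u med -20.3 min -20.8 max -19.6
w 1 mm: n 83 u med -20.5 min -21.1 max -20.1
w 3 mm: n 100 u med -20.9 min -21.6 max -20.3
w 5 mm: n 95 u med -21.2 min -21.7 max -20.7
w 7 mm: n 95 u med -21.5 min -22.2 max -20.9
w 9 mm: n 115 u med -21.8 min -22.5 max -21.1
w 11 mm: n 107 u med -22.1 min -22.7 max -21.4
w 13 mm: n 346 u med -21.5 min -22.9 max -11.0
w 15 mm: n 1700 u med -16.8 min -23.0 max -10.5
w 17 mm: n 186 u med -13.3 min -22.6 max -11.0
y ext [-0.02231128  0.02246828]
```

View pics/w5.png

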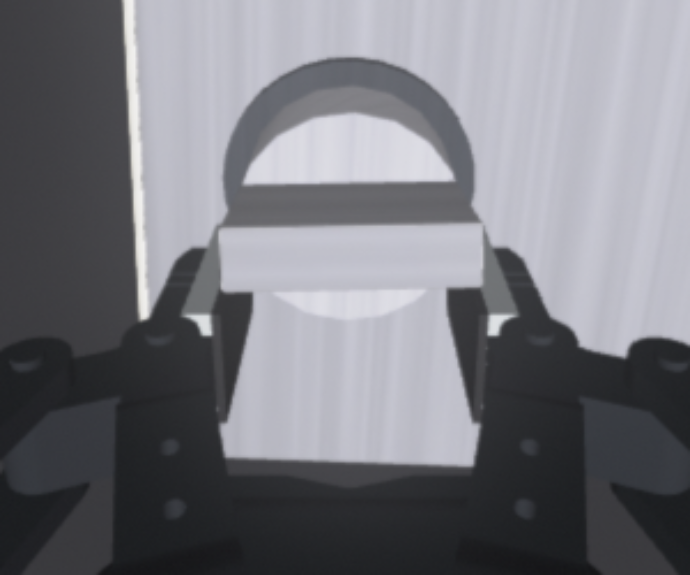

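The crop shows the coupon standing across the ram at (350,255), with its lower edge on the face and a lean of about 8°. Its centre of mass lies well inside its base edge, so it will settle flat. Releasing.

Emit:
apply_moves:
  targets:
    - [[0,0,0.03,0,-0.3],[0,0,0,0,0.15],[0,0,0,0,0.25],[0,0,0,0,0.4],[0,0,0,0,0.6],[0,0,0,0,0.8],[0,0,0,0,0.8]]

```text
clock: 13.65
eef_pos: [0.5245, 0.1703, 0.1504]
tool_rot: [0.117, 0.993, -0.0, -0.0]
ft_force: [0.2, -0.1, 1.1]
grip_width: 0.077
grasp_force: 0.0
```

```bash
python3 hp.py w6| grep -v "w -[2]"
```

```text
13.65 [0.5245 0.1703 0.1504] [ 0.2 -0.1  1.1] 0.0 0.077
u az -13.48
w -19 mm: n 20 u med -28.6 min -29.9 max -27.7
w -17 mm: n 367 u med -24.0 min -30.0 max 17.3
w -15 mm: n 1272 u med -22.7 min -30.0 max 16.9
w -13 mm: n 110 u med -17.3 min -29.1 max -16.4
w -11 mm: n 113 u med -17.2 min -17.8 max -16.4
w -9 mm: n 114 u med -17.1 min -18.0 max -16.4
w -7 mm: n 116 u med -17.1 min -17.8 max -16.3
w -5 mm: n 133 u med -17.1 min -17.7 max -16.2
w -3 mm: n 135 u med -17.0 min -17.6 max -16.2
w -1 mm: n 134 u med -16.9 min -18.0 max -16.3
w 1 mm: n 148 u med -16.8 min -17.5 max -16.1
w 3 mm: n 150 u med -16.8 min -17.5 max -16.1
w 5 mm: n 155 u med -16.7 min -17.5 max -15.9
w 7 mm: n 164 u med -16.7 min -17.5 max -15.7
w 9 mm: n 181 u med -16.6 min -17.5 max -15.7
w 11 mm: n 170 u med -16.5 min -17.4 max -15.7
w 13 mm: n 457 u med -14.2 min -17.5 max -4.0
w 15 mm: n 1627 u med -11.1 min -17.2 max -4.5
w 17 mm: n 7 u med -16.0 min -16.9 max -10.9
y ext [-0.02204578  0.02234109]
```

It is standing vertically, about 2 mm off the ram axis. I lift straight up and check from above.

Emit:
apply_moves:
  targets:
    - [[0,0,0.3,0,0.8],[0,0,0.7,0,0.8],[0,0,0.9,0,0.8],[0,0,0.9,0,0.8],[-0.7,0,0.3,0,0.8],[-0.8,0,0,0,0.8],[-0.8,0,0,0,0.8],[0,0,0,0,0.8]]

```text
clock: 14.37
eef_pos: [0.427, 0.1695, 0.2747]
tool_rot: [0.117, 0.993, -0.001, -0.002]
ft_force: [-0.8, -0.6, 0.0]
grip_width: 0.077
grasp_force: 0.0
```

```bash
python3 - <<'E'
from h import *
ims=[]
for n in("top","scene"):
    im,d,K,e,Rm=cam(n); P=cloud(d,K,e,Rm); z=P[...,2]; near=np.hypot(P[...,0]-.516,P[...,1]-.1735)<.04
    m=near&(z>.160)&(z<.170)
    if m.sum()>5: print(n,"coupon top",m.sum(),P[m].mean(0).round(4),cv2.minAreaRect(P[m][:,:2].astype(np.float32)*1000))
    m=near&(z>.132)&(z<.138)
    if m.sum()>5: print("ram",m.sum(),cv2.minEnclosingCircle(P[m][:,:2].astype(np.float32)*1000))
    m=(z>.192)&(z<.206)&(np.hypot(P[...,0]-.545,P[...,1]-.269)<.13)
    if m.sum()>5: k=P[m].mean(0); print("knob",m.sum(),k.round(3),"angle",np.arctan2(k[1]-.269,k[0]-.545)+np.radians(106))
    u0,v0=(110,130) if n=="top" else (320,150)
    ims.append(cv2.resize(im[v0:v0+150,u0:u0+160],(400,375)))
cv2.imwrite("pics/fin.png",np.hstack(ims))
E
```

```text
top coupon top 148 [0.5122 0.1735 0.1653] ((512.559814453125, 173.96963500976562), (45.524383544921875, 12.215834617614746), 77.34657287597656)
ram 277 ((516.3527221679688, 173.3167724609375), 24.938833236694336)
knob 339 [0.643 0.257 0.199] angle 1.7315520217546374
scene coupon top 96 [0.5156 0.1728 0.1639] ((514.9931640625, 172.9512176513672), (45.5063591003418, 15.351020812988281), 79.47535705566406)
ram 139 ((520.4847412109375, 172.31854248046875), 24.56990623474121)
knob 248 [0.648 0.257 0.198] angle 1.732873489002188
```

View pics/fin.png

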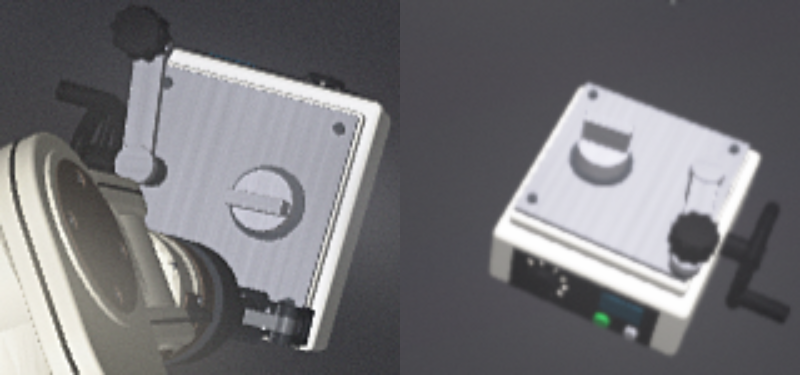

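The picture shows the coupon standing on edge across the ram (left half, ≈ (262,203)), about 4 mm off the axis with its top at 165 mm. The clamp arm is open to about 1.73 rad and the gripper is clear, so I hand in.

```bash
python3 -c "
from workcell import order; print(order.job_done())"
```

```text
the job is handed in; nothing more can be done
None
```

I handed the job in at about 14.5 s of the 61 s, with no verdict returned: the coupon stands upright on a long edge about 4 mm off the ram's axis (9 mm allowed), the clamp arm is open about 1.73 rad, and the gripper never went near the jar, mount or bar slice, though I did not re-measure them at the end.

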